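# Hold the shutter of the curing lamp open on the coated popper

### The job

One of the two curing lamps has the freshly coated popper lure in its vise, the other only a bare hook. Press the shutter lever of the popper's lamp down, past the first two clicks to the third click but not on to the end stop, and finish while still holding it there against its spring: letting go shuts it. Leave the other lamp shut, keep off the wet popper and do not disturb the other things on the bench.

Things in the scene. Friction and masses are not known exactly. Their poses are not given: they have to be found in the camera images.
- lamp_a: The left (+y) of two identical curing lamps, fixed to the bench: grey base plate 170 x 245 x 12 mm, finned metal lamp house (top 165 mm above the bench) shining level along the lamp's own +y at the jaws of a vise on the same base. Origin: on the bench, under the base. Its x points from the lever's grip to the back, away from the robot; z up.
- lever_a: Shutter lever of lamp_a. Origin: on its pivot, level along the lamp's y, 152 mm above the bench. A steel bar leads from it towards the lamp's -x and ends, 120 mm from the pivot, in a round black grip bar along the lamp's y, 18 mm across, 44 mm long, free above and below. About 2 to 6 N down at the grip move it; the push rises and falls at each click. Let go anywhere, it springs back to 0.
- shutter_a (a joint): Angle (rad) by which lever_a is pressed down. 0: shut, at rest, the bar rising 0.35 rad above level towards the grip, the grip's centre 193 mm above the bench. Clicks (a sprung ball drops between teeth) at 0.2, 0.4 and 0.6; the third, 0.6: bar 0.25 rad below level, grip centre 122 mm above the bench. End stop at 0.74 (grip centre 106 mm).
- grip_a (a point): Centre of the grip bar of that lever (its upper side is 9 mm above). It moves with the lever.
- jaw_a (a point): Tip of the vise jaws of lamp_a, 98 mm above the bench, where a hook's bend is held.
- lamp_b: The right (-y) of two identical curing lamps, fixed to the bench: grey base plate 170 x 245 x 12 mm, finned metal lamp house (top 165 mm above the bench) shining level along the lamp's own +y at the jaws of a vise on the same base. Origin: on the bench, under the base. Its x points from the lever's grip to the back, away from the robot; z up.
- lever_b: Shutter lever of lamp_b. Origin: on its pivot, level along the lamp's y, 152 mm above the bench. A steel bar leads from it towards the lamp's -x and ends, 120 mm from the pivot, in a round black grip bar along the lamp's y, 18 mm across, 44 mm long, free above and below. About 2 to 6 N down at the grip move it; the push rises and falls at each click. Let go anywhere, it springs back to 0.
- shutter_b (a joint): Angle (rad) by which lever_b is pressed down. 0: shut, at rest, the bar rising 0.35 rad above level towards the grip, the grip's centre 193 mm above the bench. Clicks (a sprung ball drops between teeth) at 0.2, 0.4 and 0.6; the third, 0.6: bar 0.25 rad below level, grip centre 122 mm above the bench. End stop at 0.74 (grip centre 106 mm).
- grip_b (a point): Centre of the grip bar of that lever (its upper side is 9 mm above). It moves with the lever.
- jaw_b (a point): Tip of the vise jaws of lamp_b, 98 mm above the bench, where a hook's bend is held.
- popper: Popper (a plump painted lure body) on its hook, 60 mm long, 28 mm thick, tapering to the bend, with an eye on each side, freshly coated: the body lies 13 to 73 mm from the origin along its own -x. Origin: the bend of its hook, where one of the two vises holds it (z 98 mm, at jaw_a or jaw_b). Either lamp may hold it at the start.
- bare_hook: A bare hook of wire, 95 mm long, with no body on it, held in the other vise. Origin: at the bend, in the jaws.
- resin_bottle: Bystander: squeeze bottle of resin, black, 30 mm across, 88 mm tall, upright. Origin: centre of its underside.
- hair_stacker: Bystander: metal tube on a foot, 37 mm across, 74 mm tall, upright. Origin: centre of its underside.
- thread_spool: Bystander: thread spool 25 mm across, 30 mm tall, standing on the base plate of lamp_a. Origin: centre of its underside.
- hook_jar: Bystander: small clear jar with a white lid, 38 mm across, 45 mm tall. Origin: centre of its underside.
- wax_tin: Bystander: flat round tin, 52 mm across, 19 mm high. Origin: centre of its underside.
- fly_box: Bystander: flat fly box, 60 x 90 x 26 mm. Origin: centre of its underside.
- bobbin_holder: Bystander: wire bobbin holder with spool, lying, about 110 mm long, 25 mm high. Origin: centre of its underside.
- scissors: Bystander: small scissors lying flat, about 120 mm long, 7 mm high. Origin: centre of its underside.

How it is judged:
On the way, in this order (a step that is already met when the one before it is completed fails the run):
1. the lever of the popper's lamp is pressed past its first click (((horizontal distance between popper and jaw_a below 0.03 m and value of joint shutter_a above 0.28 rad) or (horizontal distance between popper and jaw_b below 0.03 m and value of joint shutter_b above 0.28 rad))).
2. it stands at the third click, held by the robot (((horizontal distance between popper and jaw_a below 0.03 m and value of joint shutter_a between 0.53 and 0.67 rad and contact force between any of the fingers, the arm and lever_a above 1 N) or (horizontal distance between popper and jaw_b below 0.03 m and value of joint shutter_b between 0.53 and 0.67 rad and contact force between any of the fingers, the arm and lever_b above 1 N))), for 0.5 s.
At the end, for the whole second after the job is handed in: Through the last second the robot holds the lever of the lamp whose vise holds the popper still at its third click (0.53 to 0.67 rad), pressing on the lever with more than 1 N; the other lamp's lever is at rest (under 0.08 rad), and no bystander is more than 20 mm from where it stood (((horizontal distance between popper and jaw_a below 0.03 m and value of joint shutter_a between 0.53 and 0.67 rad and velocity of joint shutter_a between -0.2 and 0.2 rad/s and contact force between any of the fingers, the arm and lever_a above 1 N and value of joint shutter_b below 0.08 rad) or (horizontal distance between popper and jaw_b below 0.03 m and value of joint shutter_b between 0.53 and 0.67 rad and velocity of joint shutter_b between -0.2 and 0.2 rad/s and contact force between any of the fingers, the arm and lever_b above 1 N and value of joint shutter_a below 0.08 rad)) and distance of each of resin_bottle, hair_stacker, thread_spool, hook_jar, wax_tin, fly_box, bobbin_holder, scissors from where it was at the start of the episode below 0.02 m); the arm keeps its last pose, push and grip.
It fails at once if the shutter of the lamp with the bare hook is opened ((horizontal distance between popper and jaw_a below 0.03 m and value of joint shutter_b above 0.12 rad) or (horizontal distance between popper and jaw_b below 0.03 m and value of joint shutter_a above 0.12 rad)).
It fails at once if the wet popper is touched (contact force between any of the fingers, the arm and popper above 0.5 N).
It fails at once if a bystander is pushed or knocked over (distance of any of resin_bottle, hair_stacker, thread_spool, hook_jar, wax_tin, fly_box, bobbin_holder, scissors from where it was at the start of the episode above 0.03 m).
It also fails if it takes over 35 s, if anything falls off the work surface, if the arm or the gripper's body presses on something with over 40 N, if the wrist force passes 120 N, or if a joint passes its speed limit or range.

### The arm

A 6-joint arm with a two-finger parallel gripper is mounted at the origin on the work surface. World frame = base frame: x ahead of the robot, y to its left, z up, the work surface at z = 0. Lengths are in m, angles in rad, forces in N, time in s.
With the tool pointing down it reaches from about 0.35 to 0.875 m from the base axis. Payload 4.2 kg.
Tool frame: the origin (TCP) lies at the very end of the fingers, on their centre line; the grasp point (between the pads) lies 19 mm behind it; z points along the fingers, y is the line along which they close (so a half turn about z gives the same grasp; the last joint's range is limited). The gripper opens to 87 mm and grips with 3 to 60 N. Pads are 19 mm wide; open, the fingers measure 117 mm over their backs; the gripper's body (75 mm by 190 mm) begins 51 mm behind the grasp point.
Start: joints at [-1.078, 0.385, 0.008, 0, -1.194, -0.259], TCP at [0.145, -0.608, 0.223] pointing down, gripper open.
Joint ranges: [-3.14, 3.14], [-1.21, 2.06], [-1.07, 1.41], [-3.16, 2.05], [-2.99, -0.16], [-3.1, 3.1]. Speed limits (rad/s): [2.79, 2.79, 3.14, 3.14, 3.14, 3.14].

### API

Orientations are given as a unit quaternion [w, x, y, z].
In Python, from rig import status, get_image, camera_info, order gives the robot as it stands.
- The arm moves only by the tool step_arm, never from a script. Its arguments are lists of equal length, an entry for each row: "translation": the shift along the tool's x, y, z scaled (see below), a list of three; "turn": the turn, a rotation vector about the tool's x, y, z scaled (see below), a list of three; "claw": the opening, from 0 (shut) to 1 (fully open). A call has 1 to 8 rows; each row is the pose to reach, as a shift and turn from the pose commanded when the call began, along the tool's axes at that moment; what a row does not reach only later rows make up. The controller multiplies each number of a shift by 500 mm and each number of a turn by 45 degrees. A row lasts 1/8 s, in which the tool goes at most 62.5 mm and 10.7 degrees, less where a joint would pass 70% of its speed; a pose out of reach is approached as far as the arm can. A call with a number of a shift or a turn outside -1 to 1 is refused whole. A call with a gripper value outside its range is refused whole. The fingers move at their own pace and stop on an object; "force" is the grip in N (left out, the last holds). Time passes only in rows, so rows that repeat a pose let the fingers close. It gives the time, the measured TCP pose, the force, the opening and the grip force at its end, in the units of the state.
- status.sense(): the state, without advancing time (a new reading comes with each control period).
- get_image(name): name is "scene" or "top"; returns the picture (480x640x3 uint8, blue, green, red); there is no depth.
- camera_info(name): a dict with "fov_y" (degrees; the focal length in pixels is half the picture's height over the tangent of half this angle, whatever the lens; pixels are square), "cx", "cy" (the principal point, pixels), "k1" (the pictures are not rectified: a ray, as slopes to the right and down, at radius r is drawn at 1 + k1 r^2 times it, then the intrinsics apply), "world_from_camera" (4x4, takes a point from camera to world coordinates). Camera axes: x right, y up, looking along -z (the intrinsics and any distortion apply to the point x, -y, -z); pixel columns grow to the right and rows downward; lengths in m; the calibration is good to about 2 mm. A picture is of the moment at which its call begins. camera_info takes no time and is no camera call.
- order.sign_off(): hands the job in; it is judged then, once.
The state is a dict: "clock": time; "qpos": joint angles; "joint_velocities": joint speeds; "effort": joint torques, N m; "ee_pos": TCP position; "orientation": TCP orientation; "contact_force": force on the tool from outside, world axes, zero at the start; "wrist_torque": the same for the moment, N m; "grip_width": finger opening in m; "grip_force": force on a finger pad.
Only numpy, scipy, OpenCV 4.12 (cv2) and the standard library are available. Lean on these libraries where they do the work, as an engineer would, in place of code of your own. Each camera call takes 0.05 s, during which the arm holds its last target. There are 200 camera calls.

## Working session

There is one attempt and no reset: what is moved stays moved. The work goes in short steps, Python scripts to look and compute and a tool call to move; the robot and the scene stay as the last step left them, time stands still between calls to the robot, and variables do not carry over. Pictures are saved under pics/ and viewed, at most 10 in all, crops included, and the job is handed in when it is done.

Besides the shell and the picture viewer there is one more tool, called in YAML: its name, and indented under it one key for each argument. step_arm: Moves the arm, as the interface text tells. Its arguments: {"type":"object","properties":{"translation":{"type":"array","items":{"type":"array","items":{"type":"number"}}},"turn":{"type":"array","items":{"type":"array","items":{"type":"number"}}},"claw":{"type":"array","items":{"type":"number"}},"force":{"type":"number"}},"required":["translation","turn","claw"]}

```bash
mkdir -p pics
python3 - <<'E'
from rig import status,get_image,camera_info
import cv2
for n in("scene","top"):
    cv2.imwrite(f"pics/{n}0.png",get_image(n)); print(n,camera_info(n))
s=status.sense();print(s)
E
```

```text
scene {'fov_y': 48.0404813726, 'cx': 327.9850116846873, 'cy': 234.36481980195157, 'k1': 0.046821589927034155, 'world_from_camera': array([[-0.17924898, -0.78836878,  0.58851038,  1.15144795],
       [ 0.98373659, -0.13664171,  0.116582  ,  0.1116738 ],
       [-0.01149454,  0.5998364 ,  0.8000401 ,  0.99856011],
       [ 0.        ,  0.        ,  0.        ,  1.        ]])}
top {'fov_y': 50.67396429751364, 'cx': 316.4933905789721, 'cy': 241.17408504371286, 'k1': -0.04484590400125356, 'world_from_camera': array([[-9.53963236e-04,  9.95855209e-01, -9.09477521e-02,
         4.49645857e-01],
       [-9.99946630e-01, -1.88555741e-03, -1.01578084e-02,
        -1.58263006e-02],
       [-1.02871936e-02,  9.09332081e-02,  9.95803859e-01,
         1.18628990e+00],
       [ 0.00000000e+00,  0.00000000e+00,  0.00000000e+00,
         1.00000000e+00]])}
{'clock': 0.1, 'qpos': array([-1.07841215e+00,  3.85492910e-01,  6.75386522e-03, -4.34227014e-04,
       -1.19399989e+00, -2.58620087e-01]), 'joint_velocities': array([-0.00167781, -0.00116348,  0.00293725,  0.00115936,  0.00084845,
        0.00072717]), 'effort': array([-7.61904630e-04, -3.91690671e+01,  1.87934572e+01,  4.23190132e+00,
        1.34315275e-02, -6.27682175e-05]), 'ee_pos': array([ 0.14467709, -0.60746726,  0.22155773]), 'orientation': array([-1.68471708e-04, -1.16536506e-01,  9.93185913e-01,  9.77636407e-04]), 'contact_force': array([-1.10066877, -0.30011517,  0.17720087]), 'wrist_torque': array([-0.08910227, -0.00359484,  0.01610954]), 'grip_force': 0.0, 'grip_width': 0.08692751712114025}
```

View pics/scene0.png

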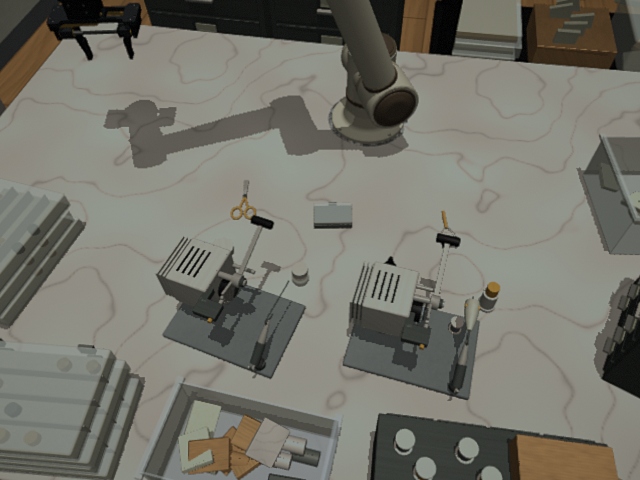

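View pics/top0.png

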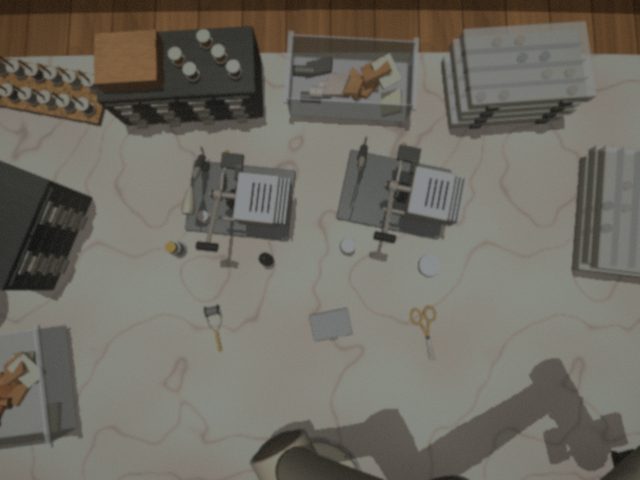

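The popper (cream body) appears in the lamp at top (188,195) / scene (471,312), which is lamp_a. Its grip is at top (207,246) / scene (448,240). lamp_b's grip is at top (384,238) / scene (262,222). I'll triangulate both grips and zoom in to check the vises.

```bash
cat > h.py <<'E'
import numpy as np,cv2
from rig import camera_info
def K(c):
    f=240/np.tan(np.radians(c["fov_y"])/2);return f
def ray(n,uv):
    c=camera_info(n);f=K(c)
    M=np.array([[f,0,c["cx"]],[0,f,c["cy"]],[0,0,1]])
    p=cv2.undistortPoints(np.array([[uv]],float),M,np.array([c["k1"],0,0,0,0]))[0,0]
    T=c["world_from_camera"];d=T[:3,:3]@[p[0],-p[1],-1];return T[:3,3],d/np.linalg.norm(d)
def plane(n,uv,z):
    o,d=ray(n,uv);return o+d*(z-o[2])/d[2]
def tri(u1,u2):
    o1,d1=ray("scene",u1);o2,d2=ray("top",u2)
    s=np.linalg.lstsq(np.c_[d1,-d2],o2-o1,rcond=None)[0]
    a,b=o1+s[0]*d1,o2+s[1]*d2;return (a+b)/2,np.linalg.norm(a-b)
def dark(im,c,r=16,t=45):
    u,v=c;w=(im[v-r:v+r,u-r:u+r].max(2)<t).astype(np.uint8)
    n,l,s,ce=cv2.connectedComponentsWithStats(w);i=1+s[1:,4].argmax()
    pts=cv2.findNonZero((l==i).astype(np.uint8));R=cv2.minAreaRect(pts)
    off=np.array([u-r,v-r])
    return ce[i]+off, cv2.boxPoints(R)+off, R[1]
E
python3 - <<'E'
from h import *
S,T=[cv2.imread(f"pics/{n}0.png") for n in("scene","top")]
for nm,s,t in(("a",(448,240),(207,246)),("b",(262,222),(384,238))):
    a=dark(S,s);b=dark(T,t)
    print(nm,a[0],a[2],b[0],b[2],tri(a[0],b[0]))
    bx=b[1];e=[plane("top",p,.193) for p in bx];print(np.round(e,3).tolist())
    # long-axis end midpoints in top, at grip height
A=cv2.resize(S[200:410,150:520],None,fx=2.1,fy=2.1,interpolation=2)
cv2.imwrite("pics/c1.png",A)
B=cv2.resize(T[130:290,150:350],None,fx=3.7,fy=3.7,interpolation=2);cv2.imwrite("pics/c2.png",B)
E
```

```text
a [447.74111675 239.74619289] (22.768829345703125, 11.524101257324219) [210.33333333 248.16666667] (7.276068687438965, 1.697749376296997) (array([0.52721601, 0.21080839, 0.18337202]), np.float64(0.009494570121644553))
[[0.527, 0.211, 0.193], [0.531, 0.21, 0.193], [0.527, 0.196, 0.193], [0.524, 0.197, 0.193]]
b [261.7251462  221.83625731] (22.135942459106445, 7.905693054199219) [380.35294118 237.82352941] (10.294883728027344, 2.2326252460479736) (array([ 0.54771542, -0.13425129,  0.18886116]), np.float64(0.004871623270218473))
[[0.546, -0.12, 0.193], [0.55, -0.121, 0.193], [0.548, -0.141, 0.193], [0.543, -0.14, 0.193]]
```

View pics/c1.png

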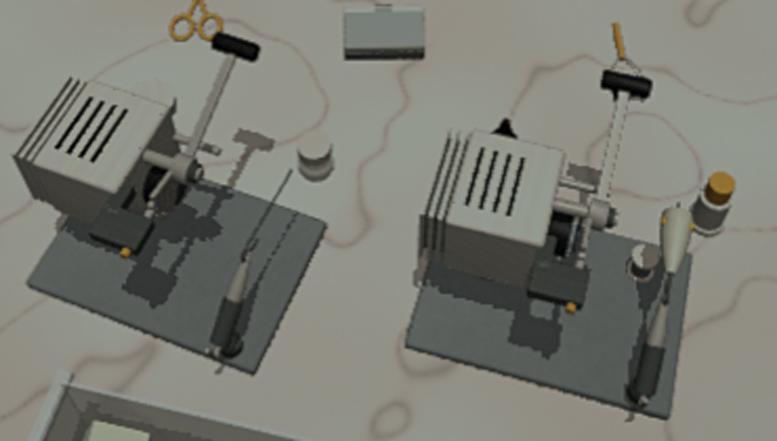

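View pics/c2.png

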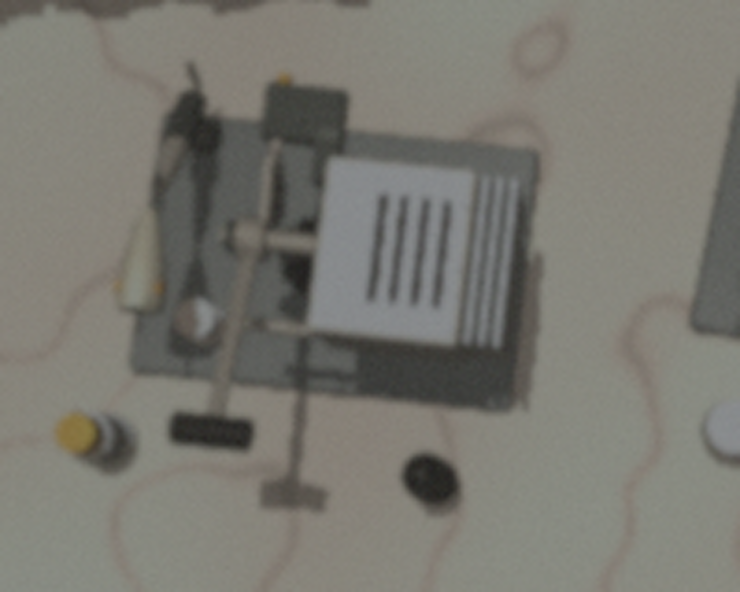

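Confirmed: the popper (c1 at about (677,235)) is on the vise of lamp_a, the right lamp in the scene view. lamp_b's vise holds only a thin wire hook at c1 (270,210). In c2 the grip of lamp_a spans (170..253, 412..447), so its centre is top (207,246.2). I'll refine that with a better threshold.

Run:
```python
from h import *
from rig import status
from scipy.spatial.transform import Rotation as Rn
S,T=[cv2.imread(f"pics/{n}0.png") for n in("scene","top")]
a=dark(S,(448,240))
for th in(55,65,75):
    b=dark(T,(207,246),14,th);print(th,b[0],b[2],tri(a[0],b[0]),plane("top",b[0],.193),plane("scene",a[0],.193))
    bb=dark(T,(384,238),14,th);print(" b",bb[2],plane("top",bb[0],.193))
print(np.round([plane("top",p,.193) for p in b[1]],3).tolist())
# pivot end of bar: top crop c2 (247,236)
print("pivot",plane("top",(150+247/3.7,130+236/3.7),.152))
s=status.sense();q=s["orientation"];R=Rn.from_quat(q,scalar_first=True).as_matrix();print(np.round(R,3))
print(R.T@(np.array([.38,-.15,.30])-s["ee_pos"])/.5)
```

```text
55 [206.75       246.03225806] (20.099750518798828, 6.36823844909668) (array([0.5312628 , 0.21327409, 0.18976334]), np.float64(0.0029302881656410114)) [0.53114077 0.21104206 0.193     ] [0.53333874 0.21432305 0.193     ]
 b (19.887920379638672, 7.033533096313477) [ 0.54873193 -0.13916686  0.193     ]
65 [206.84137931 246.13793103] (20.42983627319336, 6.957186698913574) (array([0.53106803, 0.2132319 , 0.18948171]), np.float64(0.003086741834285907)) [0.53093111 0.21085653 0.193     ] [0.53333874 0.21432305 0.193     ]
 b (20.36467742919922, 7.636753082275391) [ 0.54867529 -0.13890748  0.193     ]
75 [206.55555556 246.12962963] (8.0, 21.0) (array([0.53110021, 0.21348931, 0.18962192]), np.float64(0.0025350923979538813)) [0.53094846 0.21142496 0.193     ] [0.53333874 0.21432305 0.193     ]
 b (20.976398468017578, 9.1951322555542) [ 0.54882058 -0.13898198  0.193     ]
[[0.539, 0.233, 0.193], [0.539, 0.191, 0.193], [0.523, 0.191, 0.193], [0.523, 0.232, 0.193]]
pivot [0.64326774 0.20164274 0.152     ]
[[-0.973 -0.231 -0.001]
 [-0.231  0.973  0.002]
 [ 0.     0.002 -1.   ]]
[-0.66963936  0.78144537 -0.15540814]
```

Grip a is at about (0.532, 0.212, 0.19). It measures 43 x 16 mm and lies 112 mm from the pivot in plan, so it matches the description. Now I'll move with the fingers shut, rising and turning to line up with the grip.

step_arm:
  translation:
    - [-0.08,0.1,-0.08]
    - [-0.17,0.2,-0.155]
    - [-0.25,0.29,-0.155]
    - [-0.34,0.39,-0.155]
    - [-0.42,0.49,-0.155]
    - [-0.5,0.59,-0.155]
    - [-0.59,0.68,-0.155]
    - [-0.67,0.78,-0.155]
  turn:
    - [0,0,0.1]
    - [0,0,0.2]
    - [0,0,0.3]
    - [0,0,0.4]
    - [0,0,0.4]
    - [0,0,0.4]
    - [0,0,0.4]
    - [0,0,0.4]
  claw: [0,0,0,0,0,0,0,0]
  force: 20

```text
clock: 1.1
ee_pos: [0.366, -0.1783, 0.3]
orientation: [0.0, 0.04, 0.999, 0.0]
contact_force: [1.7, -0.5, 0.8]
grip_width: 0.0149
grip_force: 0.0
```

```bash
cat > g.py <<'E'
import sys,numpy as np
from rig import status
from scipy.spatial.transform import Rotation as Rn
s=status.sense();R=Rn.from_quat(s["orientation"],scalar_first=True).as_matrix();print(np.round(R,3).tolist(),s["ee_pos"],s["clock"],s["contact_force"],s["grip_width"])
print(R.T@(np.array(list(map(float,sys.argv[1:4])))-s["ee_pos"])/.5)
E
python3 g.py .530 .212 .235
```

```text
[[-0.997, 0.08, 0.0], [0.08, 0.997, 0.0], [-0.0, 0.0, -1.0]] [ 0.36596354 -0.1782869   0.30001377] 1.1 [ 1.68667273 -0.47373815  0.75193998] 0.014892584774345756
[-0.26423861  0.80439166  0.13025544]
```

step_arm:
  translation:
    - [-0.03,0.1,0]
    - [-0.06,0.2,0]
    - [-0.1,0.3,0]
    - [-0.13,0.4,0]
    - [-0.16,0.5,0]
    - [-0.2,0.6,0]
    - [-0.22,0.69,0.03]
    - [-0.24,0.746,0.1]
  turn:
    - [0,0,0]
    - [0,0,0]
    - [0,0,0]
    - [0,0,0]
    - [0,0,0]
    - [0,0,0]
    - [0,0,0]
    - [0,0,0]
  claw: [0,0,0,0,0,0,0,0]

```text
clock: 2.1
ee_pos: [0.5163, 0.1844, 0.2503]
orientation: [0.001, 0.039, 0.999, 0.001]
contact_force: [-0.4, -0.0, -1.0]
grip_width: 0.0005
grip_force: 0.0
```

step_arm:
  translation:
    - [0,0,0.01]
    - [0,0,0.02]
    - [0,0,0.03]
    - [0,0,0.03]
  turn:
    - [0,0,0]
    - [0,0,0]
    - [0,0,0]
    - [0,0,0]
  claw: [0,0,0,0]

```text
clock: 2.6
ee_pos: [0.5151, 0.1812, 0.2356]
orientation: [0.0, 0.041, 0.999, 0.0]
contact_force: [-0.1, -0.8, -0.2]
grip_width: 0.0007
grip_force: 0.0
```

```bash
python3 g.py .530 .212 .131
python3 - <<'E'
from rig import get_image
import cv2,numpy as np
S=get_image("scene");T=get_image("top")
a=cv2.resize(S[130:330,350:550],(400,400),interpolation=2);b=cv2.resize(T[150:350,110:310],(400,400),interpolation=2)
cv2.imwrite("pics/d1.png",np.hstack([a,b]))
E
```

```text
[[-0.997, 0.081, 0.001], [0.081, 0.997, 0.001], [-0.001, 0.001, -1.0]] [0.51510134 0.18121343 0.23563488] 2.6 [-0.12166805 -0.76453278 -0.19498556] 0.0007298674312149565
[-0.02455242  0.06366059  0.20932623]
```

View pics/d1.png

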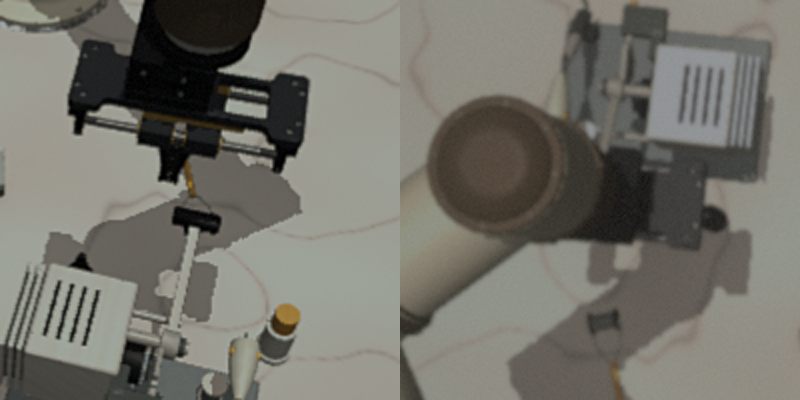

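Fingers are shut, above and slightly to the robot's side and right of the grip (grip at left half (196,220), fingertips at (172,175)). Now I'll centre over it.

step_arm:
  translation:
    - [-0.012,0.03,0]
    - [-0.024,0.062,0]
    - [-0.024,0.062,0]
    - [-0.024,0.062,0]
  turn:
    - [0,0,0]
    - [0,0,0]
    - [0,0,0]
    - [0,0,0]
  claw: [0,0,0,0]

```text
clock: 3.2
ee_pos: [0.5296, 0.2122, 0.2347]
orientation: [-0.0, 0.04, 0.999, -0.0]
contact_force: [-0.4, 0.7, -0.1]
grip_width: 0.0007
grip_force: 0.0
```

step_arm:
  translation:
    - [0,0,0.015]
    - [0,0,0.03]
    - [0,0,0.045]
    - [0,0,0.06]
    - [0,0,0.075]
    - [0,0,0.09]
    - [0,0,0.09]
    - [0,0,0.09]
  turn:
    - [0,0,0]
    - [0,0,0]
    - [0,0,0]
    - [0,0,0]
    - [0,0,0]
    - [0,0,0]
    - [0,0,0]
    - [0,0,0]
  claw: [0,0,0,0,0,0,0,0]

```text
clock: 4.2
ee_pos: [0.5293, 0.2117, 0.1905]
orientation: [-0.0, 0.04, 0.999, -0.0]
contact_force: [-4.0, 0.4, 4.5]
grip_width: 0.0005
grip_force: 2.4
```

```bash
python3 g.py .528 .212 .131
python3 - <<'E'
from rig import get_image
import cv2,numpy as np
S=get_image("scene")
cv2.imwrite("pics/d2.png",cv2.resize(S[150:330,350:550],(800,600)[:2] if 0 else (660,594),interpolation=2))
E
```

```text
[[-0.997, 0.08, -0.0], [0.08, 0.997, -0.0], [0.0, -0.0, -1.0]] [0.52928997 0.21169209 0.19051131] 4.2 [-3.97973295  0.40876184  4.52967592] 0.0005072826857955803
[0.00256828 0.00046625 0.11902355]
```

View pics/d2.png

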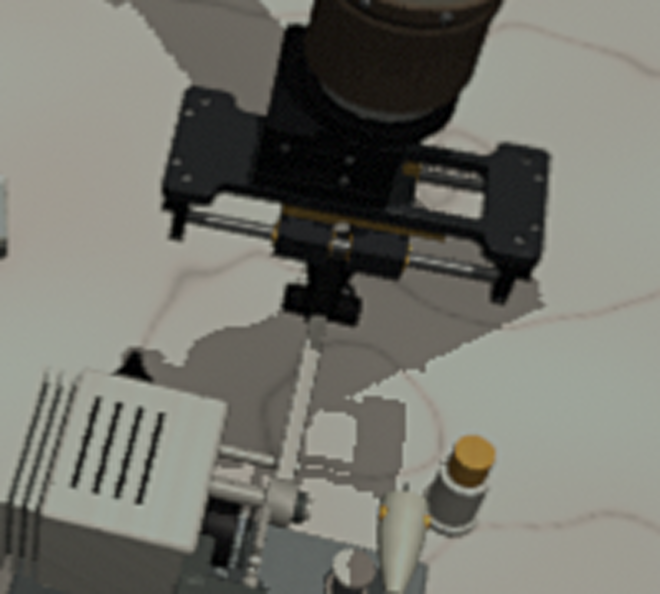

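The fingertips rest centred on the grip (about (322,303)) and the lever is just starting to move (4.5 N). I'll press on slowly to short of the third click.

step_arm:
  translation:
    - [0,0,0.012]
    - [0,0,0.024]
    - [0,0,0.036]
    - [0,0,0.048]
    - [0,0,0.06]
    - [0,0,0.072]
    - [0,0,0.084]
    - [0,0,0.09]
  turn:
    - [0,0,0]
    - [0,0,0]
    - [0,0,0]
    - [0,0,0]
    - [0,0,0]
    - [0,0,0]
    - [0,0,0]
    - [0,0,0]
  claw: [0,0,0,0,0,0,0,0]

```text
clock: 5.25
ee_pos: [0.5298, 0.2119, 0.1449]
orientation: [0.0, 0.04, 0.999, 0.0]
contact_force: [-3.1, 0.9, 5.2]
grip_width: 0.0003
grip_force: 2.5
```

```bash
python3 g.py .528 .212 .131
```

```text
[[-0.997, 0.08, 0.0], [0.08, 0.997, -0.0], [-0.0, 0.0, -1.0]] [0.52980159 0.21190422 0.14491238] 5.25 [-3.13540183  0.87774616  5.24204059] 0.00030590903156401685
[ 3.61580360e-03 -9.86668405e-05  2.78236118e-02]
```

step_arm:
  translation:
    - [0,0,0.008]
    - [0,0,0.016]
    - [0,0,0.022]
    - [0,0,0.028]
    - [0,0,0.028]
    - [0,0,0.028]
    - [0,0,0.028]
    - [0,0,0.028]
  turn:
    - [0,0,0]
    - [0,0,0]
    - [0,0,0]
    - [0,0,0]
    - [0,0,0]
    - [0,0,0]
    - [0,0,0]
    - [0,0,0]
  claw: [0,0,0,0,0,0,0,0]

```text
clock: 6.25
ee_pos: [0.5311, 0.2119, 0.1317]
orientation: [0.002, 0.04, 0.999, 0.0]
contact_force: [1.9, -2.5, 5.1]
grip_width: 0.0005
grip_force: 2.5
```

```bash
python3 g.py .528 .212 .131
python3 - <<'E'
from rig import get_image
import cv2,numpy as np
S=get_image("scene")
cv2.imwrite("pics/d3.png",cv2.resize(S[150:330,350:550],(660,594),interpolation=2))
E
```

```text
[[-0.997, 0.08, 0.003], [0.08, 0.997, 0.001], [-0.003, 0.001, -1.0]] [0.53107969 0.21192501 0.13172618] 6.25 [ 1.93162485 -2.49946825  5.12507872] 0.000502833285724287
[ 0.00615611 -0.00034358  0.00143319]
```

View pics/d3.png

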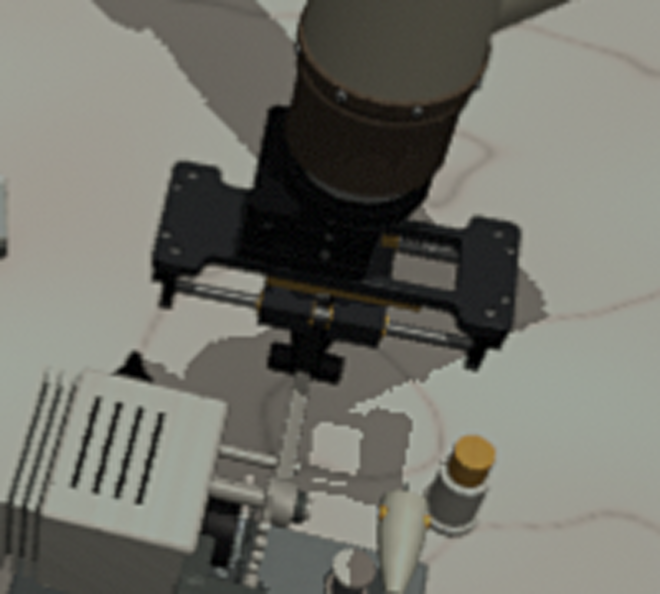

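The grip is now at about (306,361), pressed under the fingertips, and the popper and bottle are clear. I'll hold for a moment and check.

step_arm:
  translation:
    - [0,0,0.001]
    - [0,0,0.001]
    - [0,0,0.001]
    - [0,0,0.001]
    - [0,0,0.001]
    - [0,0,0.001]
  turn:
    - [0,0,0]
    - [0,0,0]
    - [0,0,0]
    - [0,0,0]
    - [0,0,0]
    - [0,0,0]
  claw: [0,0,0,0,0,0]

```text
clock: 7.05
ee_pos: [0.5311, 0.2119, 0.1314]
orientation: [0.002, 0.04, 0.999, 0.0]
contact_force: [3.5, -3.2, 5.8]
grip_width: 0.0001
grip_force: 2.8
```

```bash
python3 g.py .528 .212 .131; python3 -c "
from h import *
for z in(.106,.122,.138):print(z,plane('scene',(442.7,259.4),z))
from rig import status
s=status.sense();print(s['joint_velocities'],s['wrist_torque'])"
```

```text
[[-0.997, 0.08, 0.003], [0.08, 0.997, 0.001], [-0.003, 0.001, -1.0]] [0.53114379 0.21190902 0.1313895 ] 7.05 [ 3.51062507 -3.23657068  5.76592124] 0.00011818620176536467
[ 0.00628453 -0.0003211   0.00075839]
0.106 [0.51716859 0.21792541 0.106     ]
0.122 [0.52853866 0.21602075 0.122     ]
0.138 [0.53990873 0.21411609 0.138     ]
[ 0.00046708 -0.00204013  0.00054849 -0.00035509  0.00069166  0.00032498] [-0.92306456 -0.90617234 -0.01013357]
```

The ray through the seen grip meets the 122 mm height at x = 0.5285. That matches the geometry for the third click, the TCP is at z = 0.131, and the arm is still while pressing with about 5 N. Handing in.

```bash
python3 -c "
from rig import order
print(order.sign_off())"
```

```text
the job is handed in; nothing more can be done
None
```

I handed the job in with the arm holding the lever of lamp_a (the popper's lamp) at the third click, pressing with about 5 N; the judge's verdict was not shown, and I did not touch lamp_b, the popper or the bystanders as far as the pictures show.

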